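# Reject the lopsided rotor on the knife-edge balance

### The job

One of the two aluminium two-arm rotors is heavier at one end. Before anything goes into the red reject tray, set a rotor lengthwise along the white beam of the knife-edge balance, hub over the black centre line, and let go to see whether the beam stays level or tips. Finish with the lopsided rotor lying flat in the reject tray and the balanced one resting alone on the beam, centred and level.

Things in the scene. Friction and masses are not known exactly. Their poses are not given: they have to be found in the camera images.
- rotor_1: loose aluminium two-arm bar rotor, flat underside, 181 mm long along its x: hub block in the middle (36 mm along x, 30 mm across y, 62 mm high), arms 20 mm wide and 18 high, at each end (75 mm from the hub) a closed 31 mm square box 29 mm high with a blue cap. Origin: centre of the underside; z up. Grip the hub's two flat +-y faces 40 to 52 mm above the underside. 0.15 to 0.35 kg
- rotor_2: the second rotor, alike in looks, size and axes to rotor_1. Exactly one of the two (either one, at either end) hides extra mass in one end box, so that its mass centre lies about 25 to 35 mm from the hub along its x; the other's lies at the hub. Both start lying flat on the table
- pad (a point): middle of the top of the balance's white beam when level, 86 mm above the table, on the black line above the knife edge; fixed, does not tip. x along the beam, y along the knife edge, z up. The beam is a flat rimless plate 170 mm long (x), 60 mm wide (y), 8 mm thick, with yellow ends, over a dark steel base 160 by 110 mm, 20 mm high
- beam (a joint): tilt of the beam about the knife edge (8 mm below point pad), rad: 0 level, positive with its +x end down, stops at -0.2 and 0.2; a weak spring (0.5 N m per rad) levels it when empty. The balanced rotor, centred, leaves it within about 0.03 (within 0.08 if 15 mm off centre); the lopsided one tips it beyond 0.11, mostly to the stop, within a second, where it stays
- reject_tray: the red open tray, fixed, 260 mm long (its x) by 150 mm wide (its y), walls 4 mm thick and 25 mm high. Origin: centre of its underside on the table; the floor inside is 4 mm up. A rotor fits lengthwise along its x.
There are look-alikes about, which are no part of the job. What is shaped like the rotor_2 but purple is not meant.

How it is judged (in metres and radians):
On the way:
1. a rotor rests on the beam, centred and let go, while both rotors are still out of the reject tray (horizontal distance between each of rotor_1, rotor_2 and reject_tray above 0.15 m and ((x of rotor_1 in the frame of pad between -0.015 and 0.015 m and y of rotor_1 in the frame of pad between -0.02 and 0.02 m and z of rotor_1 in the frame of pad between -0.012 and 0.012 m and angle between the x axis of rotor_1 and the x axis of pad, either way round below 0.26 rad and angle between rotor_1's own z axis and vertical below 0.3 rad and contact force between the fingers and rotor_1 below 0.2 N and contact force between rotor_1 and anything else above 0.8 N and linear speed of rotor_1 below 0.05 m/s) or (x of rotor_2 in the frame of pad between -0.015 and 0.015 m and y of rotor_2 in the frame of pad between -0.02 and 0.02 m and z of rotor_2 in the frame of pad between -0.012 and 0.012 m and angle between the x axis of rotor_2 and the x axis of pad, either way round below 0.26 rad and angle between rotor_2's own z axis and vertical below 0.3 rad and contact force between the fingers and rotor_2 below 0.2 N and contact force between rotor_2 and anything else above 0.8 N and linear speed of rotor_2 below 0.05 m/s))), for 0.3 s.
At the end, for the whole second after the job is handed in: One rotor rests on the beam, hub within 15 mm of the black line and 20 mm along it, within 15 degrees of lengthwise, beam within 0.09 rad of level; the other lies flat (10 degrees) on the reject tray's floor, within 80 mm along and 60 mm across of its middle; both at rest (value of joint beam between -0.09 and 0.09 rad and linear speed of each of rotor_1, rotor_2 below 0.03 m/s and ((x of rotor_1 in the frame of pad between -0.015 and 0.015 m and y of rotor_1 in the frame of pad between -0.02 and 0.02 m and z of rotor_1 in the frame of pad between -0.012 and 0.012 m and angle between the x axis of rotor_1 and the x axis of pad, either way round below 0.26 rad and angle between rotor_1's own z axis and vertical below 0.1 rad and x of rotor_2 in the frame of reject_tray between -0.08 and 0.08 m and y of rotor_2 in the frame of reject_tray between -0.06 and 0.06 m and z of rotor_2 in the frame of reject_tray below 0.02 m and angle between rotor_2's own z axis and vertical below 0.17 rad) or (x of rotor_2 in the frame of pad between -0.015 and 0.015 m and y of rotor_2 in the frame of pad between -0.02 and 0.02 m and z of rotor_2 in the frame of pad between -0.012 and 0.012 m and angle between the x axis of rotor_2 and the x axis of pad, either way round below 0.26 rad and angle between rotor_2's own z axis and vertical below 0.1 rad and x of rotor_1 in the frame of reject_tray between -0.08 and 0.08 m and y of rotor_1 in the frame of reject_tray between -0.06 and 0.06 m and z of rotor_1 in the frame of reject_tray below 0.02 m and angle between rotor_1's own z axis and vertical below 0.17 rad))); the robot touches nothing.
It also fails if it takes over 72 s, if anything falls off the work surface, if the arm or the gripper's body presses on something with over 40 N, if the wrist force passes 120 N, or if a joint passes its speed limit or range.

### The arm

A 7-joint arm with a two-finger parallel gripper is mounted at the origin on the work surface. World frame = base frame: x ahead of the robot, y to its left, z up, the work surface at z = 0. Lengths are in mm, angles in rad, forces in N, time in s.
With the tool pointing down it reaches from about 425 to 875 mm from the base axis. Payload 4.7 kg.
Tool frame: the origin (TCP) lies between the finger pads; the fingertips stand 11 mm ahead of it and the grasp point (between the pads) lies 8 mm behind it; z points along the fingers, y is the direction in which the jaws open and shut (so a half turn about z gives the same grasp; the last joint's range is limited). The gripper opens to 85 mm and grips with 20 to 120 N. Pads are 22 mm wide; open, the fingers measure 114 mm over their backs; the gripper's body (76 mm by 85 mm) begins 54 mm behind the grasp point. The pads swing forward as they close: fully open they stand 13 mm farther back than shut.
Start: joints at [1.335, 0.321, -0.07, 1.45, 0.023, 1.371, -0.057], TCP at [160.665, -629.849, 242.349] pointing down, gripper open.
Joint ranges: [-2.86, 2.86], [-0.3, 2.09], [-1.38, 1.24], [0.06, 2.45], [-1.56, 4.7], [0.09, 2.05], [-2.69, 2.69]. Speed limits (rad/s): [2.57, 2.57, 3.14, 3.14, 3.14, 3.14, 3.14].

### API

Orientations are given as a unit quaternion [w, x, y, z].
In Python, from bench import ctrl, snapshot, workorder gives the robot as it stands.
- The arm moves only by the tool drive_tool, never from a script. Its argument "plan" is one flat list of numbers, 5 for each row, row after row: the finger opening in cm, from 0 to 8.54, then the shift along the world's x, y, z in cm, then the turn about the world's z in degrees. In form: [jaw, x, y, z, yaw, jaw, x, y, z, yaw, ...]. A call has 1 to 8 rows; each row shifts and turns the commanded pose from where the row before left it; what a row does not reach is not made up. A row lasts 1/12 s, in which the tool goes at most 41.7 mm and 7.16 degrees, less where a joint would pass 70% of its speed; a pose out of reach is approached as far as the arm can. A call is refused whole if a number of a shift passes 4.17 or a number of a turn 7.16, either way. A call with a gripper value outside its range is refused whole. The fingers move at their own pace and stop on an object; the grip force is fixed at half the most. Time passes only in rows, so rows that do not move let the fingers close. It gives the time, the measured TCP pose, the force and the opening at its end, in the units of the state.
- ctrl.state(): the state, without advancing time (a new reading comes with each control period).
- snapshot(name): name is "scene" or "top"; returns a dict with "frame" (384x512x3 uint8, red, green, blue), "range_z" (384x512 float32, mm along the optical axis (not along the pixel's ray), 0 where there is no reading), "fx", "fy", "cx", "cy" (pixels), "k1" (the pictures are not rectified: a ray, as slopes to the right and down, at radius r is drawn at 1 + k1 r^2 times it, then the intrinsics apply), "R" (3x3) and "t" (3): a world point X has camera coordinates R X + t. Camera axes: x right, y down, z forward; pixel columns grow to the right and rows downward; lengths in mm; the calibration is good to about 2 mm. A picture is of the moment at which its call begins.
- workorder.sign_off(): hands the job in, once; it reports no verdict.
The state is a dict: "clock": time; "joint_positions": joint angles; "joint_vel": joint speeds; "joint_torque": joint torques, N m; "ee_pos": TCP position; "tool_rot": TCP orientation; "force": force on the tool from outside, world axes, zero at the start; "moment": the same for the moment, N m; "opening": finger opening in mm.
Only numpy, scipy, OpenCV 4.12 (cv2) and the standard library are available. Lean on these libraries where they do the work, as an engineer would, in place of code of your own. Each camera call takes 0.05 s, during which the arm holds its last target.

## Working session

There is one attempt and no reset: what is moved stays moved. The work goes in short steps, Python scripts to look and compute and a tool call to move; the robot and the scene stay as the last step left them, time stands still between calls to the robot, and variables do not carry over. Pictures are saved under pics/ and viewed, and the job is handed in when it is done.

Besides the shell and the picture viewer there is one more tool, called after "Emit:" as a command line: name --argument value ..., lists and objects as JSON in quotes. drive_tool: Moves the arm, as the interface text tells. Its arguments: {"type":"object","properties":{"plan":{"type":"array"}},"required":["plan"]}

```bash
mkdir -p pics; ls; python3 - <<'E'
from bench import ctrl,snapshot
import cv2,numpy as np
print(ctrl.state())
for n in("scene","top"):
    s=snapshot(n); np.savez(f"pics/{n}0.npz",**s)
    cv2.imwrite(f"pics/{n}0.png",cv2.resize(s["frame"][:,:,::-1],(800,600),interpolation=cv2.INTER_CUBIC))
    print({k:s[k] for k in("fx","fy","cx","cy","k1","R","t")})
E
```

```text
pics
{'clock': 0.0, 'joint_positions': array([ 1.33512074,  0.32181364, -0.07007195,  1.45167549,  0.02262833,
        1.37079734, -0.0569051 ]), 'joint_vel': array([ 0.00075613, -0.00059721,  0.00036697, -0.00114692, -0.00017408,
        0.00161152, -0.00070624]), 'joint_torque': array([ 7.51060870e-04, -4.93588114e+01, -3.81616820e-01, -3.14339340e+01,
        1.31007217e-02,  1.13499019e-02, -2.47595693e-05]), 'ee_pos': array([ 160.47978747, -629.34486209,  241.22922416]), 'tool_rot': array([-9.35841229e-04,  9.92210015e-01,  1.24572776e-01, -1.83229780e-04]), 'force': array([-0.06937412,  0.4709955 ,  0.29364156]), 'moment': array([0.00920593, 0.00522432, 0.04339597]), 'opening': 85.61800186478439}
{'fx': 496.32493736712854, 'fy': 496.32493736712854, 'cx': 258.2169071037392, 'cy': 184.6764366611684, 'k1': -0.06734833859423778, 'R': array([[ 0.58606439,  0.81025193,  0.00451025],
       [ 0.60568048, -0.43438449, -0.66667928],
       [-0.53821899,  0.39344876, -0.74533106]]), 't': array([-259.75927785, -214.5381487 , 1823.90234083])}
{'fx': 382.0832180721787, 'fy': 382.0832180721787, 'cx': 257.0165492988025, 'cy': 193.20463694262497, 'k1': -0.04961982327190079, 'R': array([[ 0.04091863, -0.99916164, -0.00129795],
       [-0.97209366, -0.03950973, -0.23124207],
       [ 0.23099692,  0.01072384, -0.97289538]]), 't': array([ -14.38585265,  464.82367776, 1093.60836616])}
```

View pics/scene0.png

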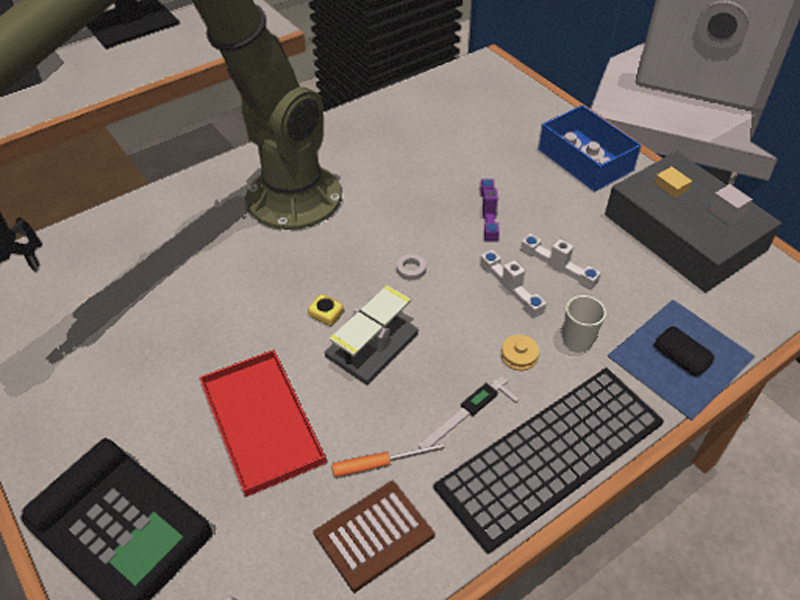

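View pics/top0.png

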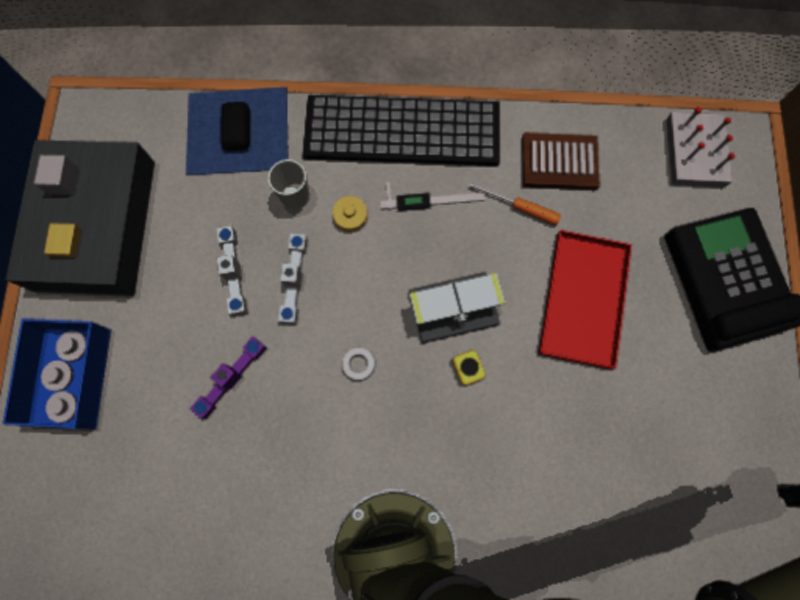

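The scene view shows two silver rotors at about (515,275) and (562,250), and in the top view at (230,268) and (290,278). The purple one at (228,375) in the top view is the look-alike. The balance is at (458,300) and the red tray at (587,300), both in the top view.

```bash
cat > h.py <<'E'
import numpy as np,cv2
def cloud(s):
    H,W=s["range_z"].shape
    u,v=np.meshgrid(np.arange(W),np.arange(H))
    K=np.array([[s["fx"],0,s["cx"]],[0,s["fy"],s["cy"]],[0,0,1.]],float)
    n=cv2.undistortPoints(np.stack([u,v],-1).reshape(-1,1,2).astype(np.float64),K,np.array([float(s["k1"]),0,0,0])).reshape(H,W,2)
    z=s["range_z"].astype(float)
    C=np.dstack([n*z[...,None],z])
    P=(C-s["t"])@s["R"]
    P[z<=0]=np.nan
    return P
def proj(s,X):
    K=np.array([[s["fx"],0,s["cx"]],[0,s["fy"],s["cy"]],[0,0,1.]],float)
    return cv2.projectPoints(np.atleast_2d(X).astype(float),cv2.Rodrigues(s["R"])[0],np.array(s["t"],float),K,np.array([float(s["k1"]),0,0,0]))[0].reshape(-1,2)
def load(n): return dict(np.load(f"pics/{n}.npz"))
E
python3 - <<'E'
from h import *
for n in("top0","scene0"):
    s=load(n);P=cloud(s);f=s["frame"].astype(int)
    Z=P[...,2]
    m=(P[...,0]>300)&(P[...,0]<800)&(abs(P[...,1])<300)&(abs(Z)<10)
    print(n,"table z",np.nanmedian(Z[m]),np.nanstd(Z[m]))
    hsv=cv2.cvtColor(s["frame"],cv2.COLOR_RGB2HSV).astype(int)
    blue=(hsv[...,0]>98)&(hsv[...,0]<122)&(hsv[...,1]>110)&(hsv[...,2]>60)&(Z>20)&(Z<40)
    k,lab,st,c=cv2.connectedComponentsWithStats(blue.astype(np.uint8))
    for i in range(1,k):
        if 12<st[i,4]<200: print("blue",st[i,4],c[i].round(1),np.nanmedian(P[lab==i],0).round(1))
    # hubs: z 52..70
    hub=(Z>54)&(Z<72)
    k,lab,st,c=cv2.connectedComponentsWithStats(hub.astype(np.uint8))
    for i in range(1,k):
        if 15<st[i,4]<400: print("hub",st[i,4],c[i].round(1),np.nanmean(P[lab==i],0).round(1))
    red=((hsv[...,0]<6)|(hsv[...,0]>174))&(hsv[...,1]>180)
    k,lab,st,c=cv2.connectedComponentsWithStats(red.astype(np.uint8))
    i=1+np.argmax(st[1:,4]); Q=P[lab==i]; Q=Q[abs(Q[:,2]-4)<6]
    r=cv2.minAreaRect(Q[:,:2].astype(np.float32)); print("red floor",r,np.median(Q[:,2]))
    Q=P[lab==i]; Q=Q[(Q[:,2]>18)&(Q[:,2]<32)]; r=cv2.minAreaRect(Q[:,:2].astype(np.float32)); print("red rim",r, cv2.boxPoints(r).round(0).tolist())
    b=(Z>70)&(Z<105)&(P[...,0]>400)&(P[...,0]<750)&(abs(P[...,1]+130)<180)
    k,lab,st,c=cv2.connectedComponentsWithStats(b.astype(np.uint8))
    for i in range(1,k):
        if st[i,4]>100:
            Q=P[lab==i];r=cv2.minAreaRect(Q[:,:2].astype(np.float32));print("beam?",st[i,4],c[i],np.median(Q,0),r,cv2.boxPoints(r).round(0).tolist())
            A=np.c_[Q[:,:2],np.ones(len(Q))];print(np.linalg.lstsq(A,Q[:,2],rcond=None)[0])
E
```

```text
top0 table z -0.36794146716663156 2.5760079778029175
blue 31 [143.6 149.5] [597.7 370.7  30. ]
blue 29 [189.5 153.9] [589.3 223.5  30. ]
blue 33 [150.  194.5] [454.1 333.9  29.4]
blue 33 [183.3 200.2] [440.  230.   30.6]
blue 43 [161.4 221.4] [372.4 291.6  29.8]
blue 43 [128.  260.4] [251.  378.5  31.3]
hub 307 [ 71.8 151.5] [574.3 584.   63.4]
hub 68 [182.5 110.9] [720.5 250.6  62.6]
hub 38 [188.8 125.2] [672.4 226.2  63.5]
hub 25 [479.5 157.2] [ 608.9 -685.7   55.1]
hub 58 [465.2 161.6] [ 591.9 -637.9   55.8]
hub 123 [144.2 169.1] [524.9 351.2  61.4]
hub 22 [483.1 164.9] [ 583.6 -694.2   56.1]
hub 26 [473.6 168.2] [ 571.6 -662.9   55.8]
hub 121 [185.1 174.5] [512.5 224.4  61.6]
hub 24 [463.4 170.8] [ 561.5 -629.1   56.3]
hub 19 [485.9 173.4] [ 556.5 -700.7   55.9]
hub 18 [477.4 176.3] [ 545.8 -672.4   55.8]
hub 19 [466.6 178.2] [ 538.3 -637.7   55.6]
hub 24 [489.8 180.8] [ 532.9 -710.3   56. ]
hub 22 [479.5 183.4] [ 523.3 -676.9   56. ]
hub 17 [470.3 186.2] [ 513.4 -647.    55.6]
hub 42 [459.8 209.3] [ 437.6 -602.4   65.7]
hub 263 [ 13.3 235.6] [304.9 722.4  63.1]
hub 213 [ 55.7 24
[... 1786 characters left out ...]
.3]
hub 59 [ 73.1 338.8] [ 573.7 -662.1   56.7]
hub 53 [ 98.2 344.5] [ 623.  -616.6   55.6]
red floor ((499.03582763671875, -362.24658203125), (144.46717834472656, 261.78363037109375), 79.96675872802734) 5.311863299720716
red rim ((500.6451110839844, -362.47216796875), (147.80072021484375, 264.4867858886719), 80.26329040527344) [[358.0, -413.0], [618.0, -458.0], [643.0, -312.0], [383.0, -267.0]]
beam? 999 [236.62262262 204.56356356] [ 474.7579149  -102.3934072    88.09255322] ((469.14263916015625, -98.53776550292969), (76.18666076660156, 173.12606811523438), 14.427359580993652) [[411.0, -24.0], [454.0, -192.0], [528.0, -173.0], [484.0, -5.0]]
[-2.26099232e-02 -3.27904486e-03  9.80536406e+01]
```

```bash
python3 - <<'E'
from h import *
s=load("top0");f=s["frame"]
a=cv2.resize(f[135:215,130:200,::-1],None,fx=7,fy=7,interpolation=cv2.INTER_CUBIC)
b=cv2.resize(f[165:245,255:335,::-1],None,fx=4,fy=4,interpolation=cv2.INTER_CUBIC)
b=cv2.copyMakeBorder(b,0,a.shape[0]-b.shape[0],0,0,cv2.BORDER_CONSTANT)
c=np.hstack([a,b])[:,:800];print(c.shape);cv2.imwrite("pics/crop0.png",c)
E
```

```text
(560, 800, 3)
```

View pics/crop0.png

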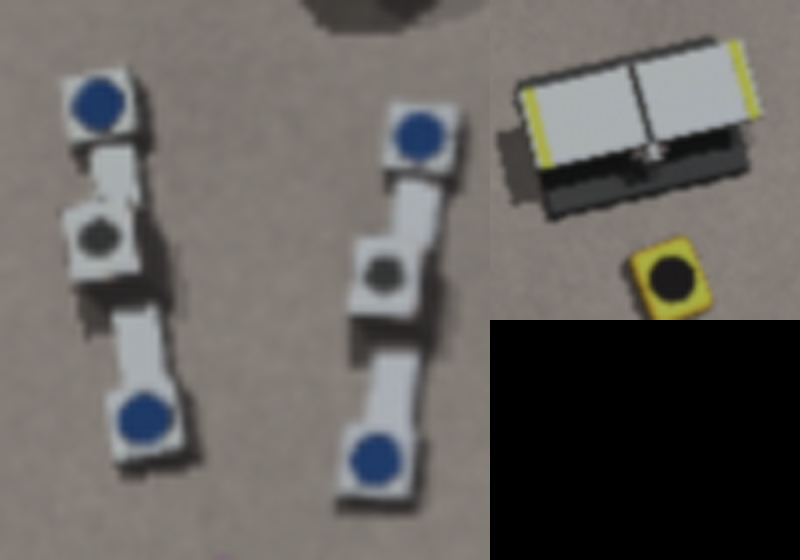

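The enlarged crop confirms the two silver rotors with blue caps, left at top (230,268) and right at (290,278), and the purple one is excluded. The crop also shows the balance beam with yellow ends and a black line. Next I refine the beam pose.

```bash
cat >> h.py <<'E'
def plane_pts(s,uv,z):
    K=np.array([[s["fx"],0,s["cx"]],[0,s["fy"],s["cy"]],[0,0,1.]],float)
    n=cv2.undistortPoints(np.array(uv,float).reshape(-1,1,2),K,np.array([float(s["k1"]),0,0,0])).reshape(-1,2)
    d=np.c_[n,np.ones(len(n))]@s["R"]; c=-s["R"].T@s["t"]
    return c+d*((z-c[2])/d[:,2])[:,None]
E
python3 - <<'E'
from h import *
for n,roi in(("top0",(255,165,335,225)),("scene0",(200,175,275,235))):
    s=load(n);hsv=cv2.cvtColor(s["frame"],cv2.COLOR_RGB2HSV).astype(int)
    x0,y0,x1,y1=roi
    P=cloud(s)
    m=np.zeros(hsv.shape[:2],np.uint8); sub=hsv[y0:y1,x0:x1]
    m[y0:y1,x0:x1]=((sub[...,2]>165)&(P[y0:y1,x0:x1,2]>76))
    mc=cv2.morphologyEx(m,cv2.MORPH_CLOSE,np.ones((5,5),np.uint8))
    mc=cv2.morphologyEx(mc,cv2.MORPH_OPEN,np.ones((5,5),np.uint8))
    ct=max(cv2.findContours(mc,cv2.RETR_EXTERNAL,cv2.CHAIN_APPROX_NONE)[0],key=cv2.contourArea)
    W=plane_pts(s,ct.reshape(-1,2),86)
    r=cv2.minAreaRect(W[:,:2].astype(np.float32));print(n,r,cv2.boxPoints(r).round(1).tolist())
    b=cv2.boxPoints(r);e=[b[1]-b[0],b[2]-b[1]];e=max(e,key=np.linalg.norm);print("ang",np.degrees(np.arctan2(e[1],e[0])))
    M=cv2.moments(W[:,:2].astype(np.float32).reshape(-1,1,2));print("centroid",M["m10"]/M["m00"],M["m01"]/M["m00"])
    # dark line inside
    er=cv2.erode(mc,np.ones((5,5),np.uint8))
    d=(er>0)&(hsv[...,2]<150); vv,uu=np.nonzero(d); L=plane_pts(s,np.c_[uu,vv],86); print("line",len(L),L.mean(0))
    print("ring/others")
E
```

```text
top0 ((470.5283508300781, -98.84698486328125), (54.90821075439453, 164.33651733398438), 16.1168212890625) [[421.29998779296875, -27.5], [467.0, -185.39999389648438], [519.7000122070312, -170.1999969482422], [474.1000061035156, -12.300000190734863]]
ang -73.88319
centroid 470.71023187256634 -98.79017866485329
line 40 [471.31088649 -98.47832328  86.        ]
ring/others
scene0 ((468.2755432128906, -97.35198974609375), (75.10438537597656, 172.19053649902344), 22.174028396606445) [[401.0, -31.799999237060547], [466.0, -191.3000030517578], [535.5, -162.89999389648438], [470.6000061035156, -3.5]]
ang -67.825966
centroid 469.6705117260351 -97.17418276899848
line 28 [467.29925254 -97.48326326  86.        ]
ring/others
```

Emit:
drive_tool --plan '[8.5,3.1,2.5,0,0,8.5,3.1,2.5,0,0,8.5,3.1,2.5,0,0,8.5,3.1,2.5,0,0,8.5,3.1,2.5,0,0,8.5,3.1,2.5,0,0,8.5,3.1,2.5,0,0,8.5,3.1,2.5,0,0]'

```text
clock: 0.77
ee_pos: [409.7, -428.3, 242.0]
tool_rot: [-0.0, 0.992, 0.125, -0.0]
force: [0.5, -0.9, -0.2]
opening: 85.1
```

Emit:
drive_tool --plan '[8.5,3.1,2.5,0,0,8.5,3.1,2.5,0,0,8.5,3,2.5,0,0,8.5,0.4,4,0,0,8.5,0.4,4,0,0,8.5,0.4,4,0,0,8.5,0.4,4,0,0,8.5,0.4,4,0,0]'

```text
clock: 1.43
ee_pos: [520.3, -152.8, 241.9]
tool_rot: [-0.0, 0.992, 0.125, -0.0]
force: [0.5, 1.0, 0.3]
opening: 84.9
```

Emit:
drive_tool --plan '[8.5,0.1,4,0,0,8.5,0.1,4,0,0,8.5,0.1,4,0,0,8.5,0.1,4,0,0,8.5,0.1,4,0,0,8.5,0.1,4,0,0,8.5,0,4,0,0,8.5,0,4,0,0]'

```text
clock: 2.1
ee_pos: [526.1, 166.8, 242.2]
tool_rot: [0.0, 0.992, 0.124, -0.0]
force: [1.3, 0.8, -0.7]
opening: 84.9
```

Emit:
drive_tool --plan '[8.5,0,4,0,0,8.5,0,4,0,0,8.5,0,4,0,0,8.5,0,4,-2,0,8.5,0,2.5,-3,0,8.5,0,0,-3,0,8.5,0,0,0,0,8.5,0,0,0,0]'

```text
clock: 2.77
ee_pos: [525.8, 346.1, 161.9]
tool_rot: [0.001, 0.992, 0.125, -0.002]
force: [0.1, 0.7, 0.0]
opening: 85.0
```

```bash
python3 - <<'E'
from bench import ctrl,snapshot
import cv2,numpy as np
s=ctrl.state();print(s["ee_pos"],s["tool_rot"],s["joint_positions"],s["force"],s["moment"])
s=snapshot("top");np.savez("pics/t1.npz",**s)
cv2.imwrite("pics/t1.png",cv2.resize(s["frame"][90:260,80:290,::-1],None,fx=3.5,fy=3.5,interpolation=cv2.INTER_CUBIC))
E
```

```text
[525.79916292 346.09649928 161.87056982] [ 0.00117655  0.99220181  0.12461841 -0.00210725] [-0.03199005  0.4316998  -0.76030821  1.58147194  0.30740271  1.25730208
 -2.16437636] [0.09498403 0.69389279 0.03435499] [-0.04312023  0.01699558 -0.04122825]
```

View pics/t1.png

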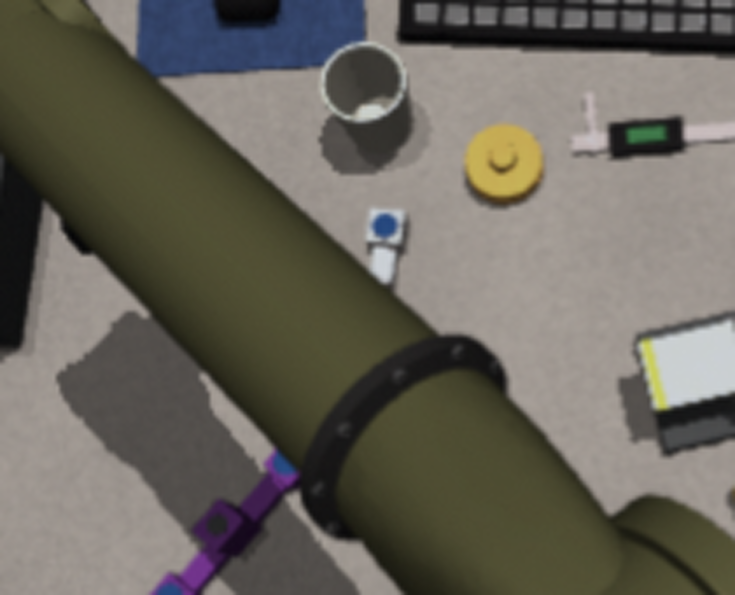

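The top view is blocked by the arm. Only the right rotor's cap is visible, at crop (385,225), so I'll use the scene camera here.

```bash
python3 - <<'E'
from bench import ctrl,snapshot
import cv2,numpy as np
from h import *
s=snapshot("scene");np.savez("pics/s1.npz",**s)
st=ctrl.state();p=st["ee_pos"];print(p,st["joint_positions"])
im=s["frame"].copy()
im=cv2.resize(im[60:230,270:430,::-1],None,fx=4,fy=4,interpolation=cv2.INTER_CUBIC)[:600]
def dot(X,c):
    u=(proj(s,X)[0]-[270,60])*4+2; cv2.circle(im,tuple(int(a) for a in u),4,c,-1)
dot(p,(0,0,255)); dot([p[0],p[1],p[2]-11],(0,255,255)); dot([527,351,62],(0,255,0)); dot([515.5,225.5,62],(0,255,0))
cv2.imwrite("pics/s1.png",im)
E
```

```text
[527.98004694 346.6329603  165.31617334] [-0.03038777  0.42843367 -0.76108594  1.57807303  0.30713386  1.25688265
 -2.16449935]
```

View pics/s1.png

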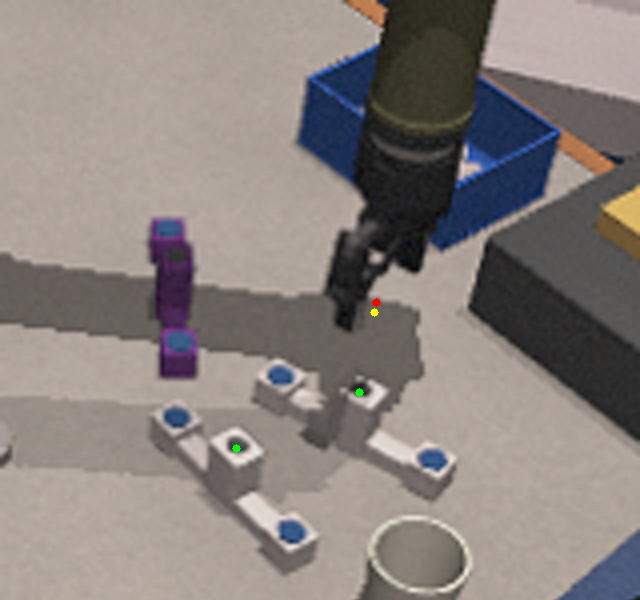

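Emit:
drive_tool --plan '[8.5,0,0,0,0,8.5,0,0,0,0]'

```text
clock: 3.03
ee_pos: [528.1, 347.0, 165.9]
tool_rot: [-0.0, 0.992, 0.124, 0.002]
force: [-0.6, -0.4, -0.5]
opening: 84.6
```

Emit:
drive_tool --plan '[8.5,0,0,0,0]'

```text
clock: 3.12
ee_pos: [527.7, 347.1, 165.4]
tool_rot: [-0.0, 0.992, 0.124, 0.001]
force: [-0.7, 0.4, 0.5]
opening: 84.8
```

Emit:
drive_tool --plan '[8.5,-0.1,0.4,-3,0,8.5,0,0,-3,0,8.5,0,0,-3,0,8.5,0,0,-2.5,0,8.5,0,0,-1.2,0,8.5,0,0,0,0,8.5,0,0,0,0]'

```text
clock: 3.7
ee_pos: [526.0, 351.6, 37.4]
tool_rot: [-0.0, 0.992, 0.124, 0.0]
force: [0.4, 1.3, 1.0]
opening: 85.0
```

Emit:
drive_tool --plan '[5,0,0,0,0,3.5,0,0,0,0,2,0,0,0,0,2,0,0,0,0,2,0,0,0,0,2,0,0,0,0,2,0,0,0,0]'

```text
clock: 4.28
ee_pos: [526.4, 351.7, 37.8]
tool_rot: [-0.0, 0.992, 0.124, 0.001]
force: [-0.6, 0.2, 5.8]
opening: 29.1
```

Emit:
drive_tool --plan '[2,0,0,1,0,2,0,0,3,0,2,0,0,3,0,2,0,0,3,0,2,0,0,3,0,2,0,0,0,0,2,0,0,0,0,2,0,0,0,0]'

```text
clock: 4.95
ee_pos: [524.9, 350.6, 165.3]
tool_rot: [0.001, 0.992, 0.125, -0.001]
force: [-0.0, 0.3, -3.8]
opening: 29.4
```

```bash
python3 - <<'E'
from bench import ctrl,snapshot
import cv2,numpy as np
from h import *
for i in range(3):
    s=snapshot("scene");st=ctrl.state();print(st["ee_pos"],st["force"],st["moment"],st["opening"])
np.savez("pics/s2.npz",**s)
cv2.imwrite("pics/s2.png",cv2.resize(s["frame"][60:210,270:430,::-1],None,fx=4,fy=4,interpolation=cv2.INTER_CUBIC))
E
```

```text
[524.61986051 350.26930105 164.54003695] [ 0.66719153  0.35801165 -4.09830179] [ 0.03493276 -0.04667876 -0.05491179] 29.375699191632137
[524.56348848 350.29933425 164.32266519] [-0.01792308 -0.3635626  -3.43717118] [ 0.04705732 -0.05714901 -0.02242606] 29.169071250193394
[524.66779295 350.42821032 164.42373712] [ 0.36339133 -0.38917943 -3.26483459] [-0.00125021 -0.06531991  0.0125127 ] 29.353586810101117
```

View pics/s2.png

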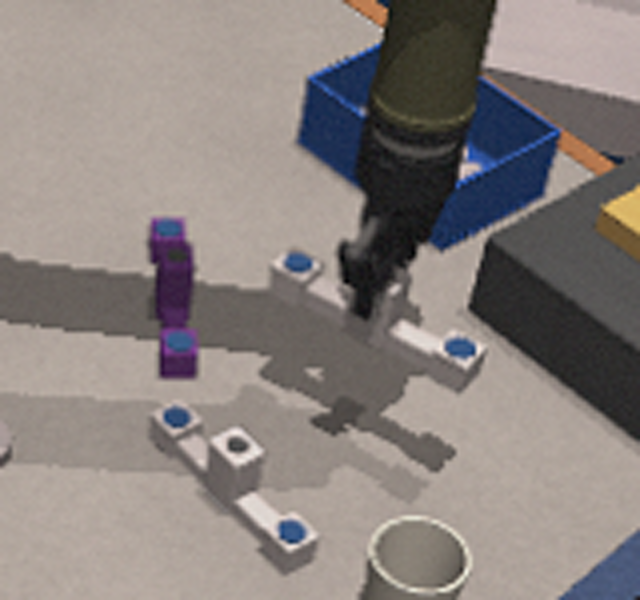

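Emit:
drive_tool --plan '[2,0,-2,2,4,2,-0.4,-3.4,2,7,2,-0.4,-3.4,0,7,2,-0.4,-3.4,0,7,2,-0.4,-3.4,0,7,2,-0.4,-3.4,0,7,2,-0.4,-3.4,0,7,2,-0.4,-3.4,0,7]'

```text
clock: 5.77
ee_pos: [498.7, 106.7, 205.4]
tool_rot: [-0.001, 0.846, 0.534, -0.001]
force: [0.7, -0.7, -3.3]
opening: 29.5
```

Emit:
drive_tool --plan '[2,-0.4,-3.4,0,7,2,-0.4,-3.4,0,7,2,-0.4,-3.4,0,7,2,-0.4,-3.4,0,7,2,-0.4,-3,0,6,2,0,-2,0,4,2,0,0,0,0,2,0,0,0,0]'

```text
clock: 6.43
ee_pos: [481.0, -64.9, 205.4]
tool_rot: [-0.001, 0.649, 0.761, -0.0]
force: [0.5, 0.4, -3.6]
opening: 29.3
```

```bash
cat > look.py <<'E'
import sys
from bench import ctrl,snapshot
from h import *
def shot(cam,name,roi,f=4):
    s=snapshot(cam);np.savez(f"pics/{name}.npz",**s);x0,y0,x1,y1=roi
    cv2.imwrite(f"pics/{name}.png",cv2.resize(s["frame"][y0:y1,x0:x1,::-1],None,fx=f,fy=f,interpolation=cv2.INTER_CUBIC))
    return s
def st():
    s=ctrl.state();q=s["tool_rot"];w,x,y,z=q
    print("t",round(s["clock"],2),s["ee_pos"].round(1),"yaw",np.degrees(np.arctan2(2*(x*y+w*z),1-2*(y*y+z*z))).round(2),"F",s["force"].round(2),"M",s["moment"].round(3),"op",round(s["opening"],1),"j",s["joint_positions"].round(2))
E
python3 - <<'E'
from look import *
shot("scene","s3",(180,110,330,250));st();shot("top","t3",(240,150,350,240),6);st()
E
```

```text
t 6.48 [481.3 -63.3 205.7] yaw 99.26 F [ 0.02  1.64 -2.53] M [ 0.151  0.006 -0.032] op 29.5 j [ 0.79  0.03 -0.71  1.87  0.02  1.25  0.23]
t 6.53 [481.5 -62.5 205.9] yaw 99.35 F [ 0.63  0.89 -3.34] M [ 0.154 -0.019  0.058] op 29.4 j [ 0.79  0.02 -0.72  1.87  0.02  1.25  0.23]
```

View pics/s3.png

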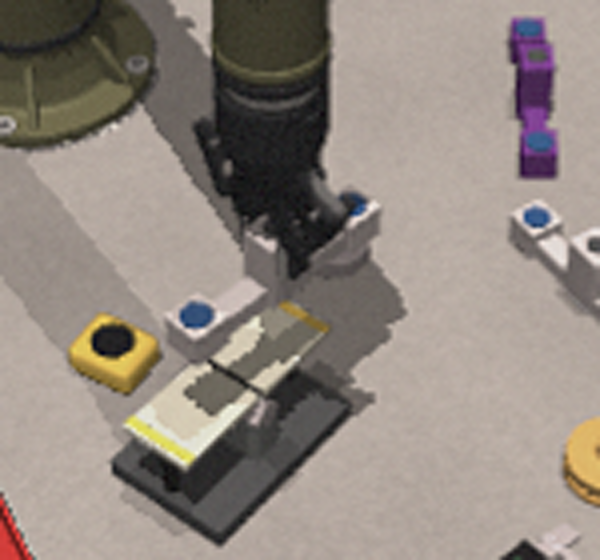

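View pics/t3.png

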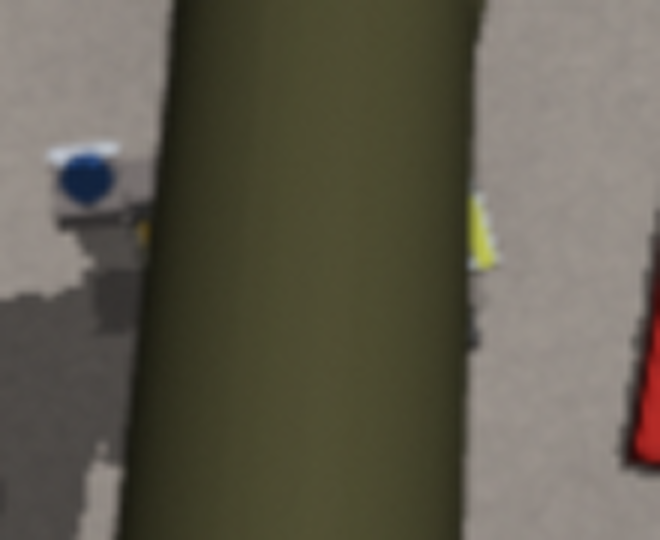

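Emit:
drive_tool --plan '[2,-0.5,-1.8,0,3.4,2,-0.6,-1.8,0,3.4,2,0,0,-2,0,2,0,0,-2,0,2,0,0,-1.5,0,2,0,0,0,0,2,0,0,0,0,2,0,0,0,0]'

```text
clock: 7.2
ee_pos: [471.7, -98.9, 152.5]
tool_rot: [0.0, 0.6, 0.8, 0.0]
force: [0.3, 0.0, -3.1]
opening: 29.1
```

```bash
python3 - <<'E'
from look import *
st();shot("scene","s4",(180,110,330,250));st()
E
```

```text
t 7.2 [471.7 -98.9 152.5] yaw 106.22 F [ 0.28  0.01 -3.13] M [0.068 0.031 0.011] op 29.1 j [ 0.82  0.07 -0.69  1.95  0.05  1.14  0.4 ]
t 7.25 [472.  -99.2 152.8] yaw 106.19 F [-0.14  0.6  -2.52] M [ 0.092  0.006 -0.021] op 29.2 j [ 0.82  0.07 -0.68  1.95  0.05  1.14  0.4 ]
```

View pics/s4.png

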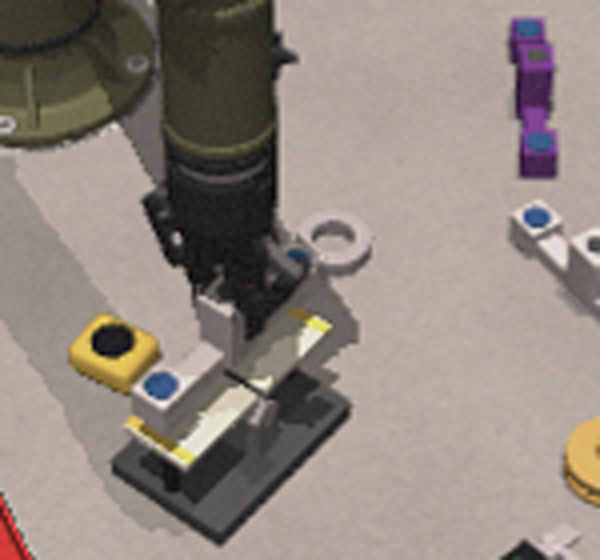

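Emit:
drive_tool --plan '[2,-0.1,0.1,-1,0,2,0,0,-0.8,0,2,0,0,-0.5,0,2,0,0,-0.3,0,2,0,0,0,0,2,0,0,0,0]'

```text
clock: 7.75
ee_pos: [469.8, -98.7, 125.4]
tool_rot: [-0.0, 0.601, 0.799, -0.0]
force: [0.6, -0.3, -3.3]
opening: 29.6
```

```bash
python3 - <<'E'
from look import *
st();shot("scene","s5",(180,110,330,250));st()
E
```

```text
t 7.75 [469.8 -98.7 125.4] yaw 106.12 F [ 0.61 -0.32 -3.35] M [ 0.073  0.027 -0.021] op 29.6 j [ 0.81  0.1  -0.69  1.98  0.07  1.08  0.38]
t 7.8 [470.1 -98.8 125.7] yaw 106.12 F [-0.63  0.51 -3.39] M [ 0.116 -0.022  0.068] op 29.7 j [ 0.81  0.1  -0.69  1.98  0.07  1.08  0.38]
```

View pics/s5.png

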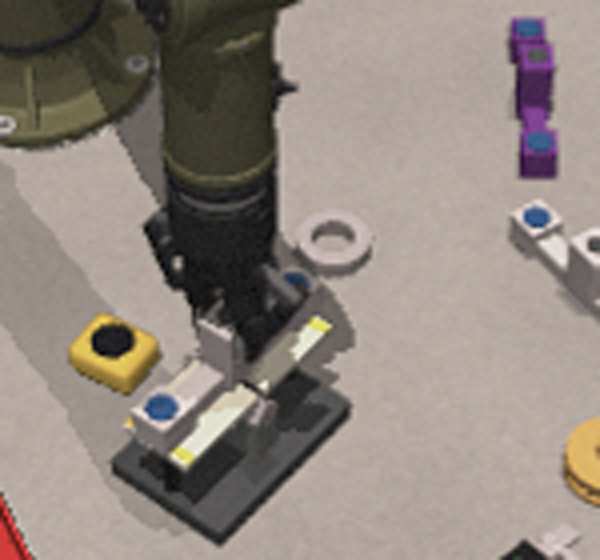

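```bash
python3 - <<'E'
from h import *
s=load("s5");P=cloud(s);Z=P[...,2]
hsv=cv2.cvtColor(s["frame"],cv2.COLOR_RGB2HSV).astype(int)
blue=(hsv[...,0]>98)&(hsv[...,0]<122)&(hsv[...,1]>110)&(hsv[...,2]>60)&(Z>90)&(Z<140)
k,lab,st,c=cv2.connectedComponentsWithStats(blue.astype(np.uint8))
for i in range(1,k):
    if st[i,4]>6: print(st[i,4],c[i].round(1),np.nanmedian(P[lab==i],0).round(1))
u=np.radians(106.1);d=np.array([np.cos(u),np.sin(u)])
for sg in(1,-1): print(np.r_[np.array([470.,-98.5])+sg*75*d,117])
E
```

```text
137 [505.8  43.6] [ 430.4 1275.5  113.6]
7 [252.9 179.3] [445.8 -21.8 120.5]
33 [219.8 211.6] [ 491.  -169.2  118.9]
[449.201401   -26.44156344 117.        ]
[ 490.798599   -170.55843656  117.        ]
```

Emit:
drive_tool --plan '[2,0,0,-0.1,0,2,0,0,-0.1,0,2,0,0,0,0,2,0,0,0,0]'

```text
clock: 8.13
ee_pos: [470.1, -98.8, 123.7]
tool_rot: [0.0, 0.601, 0.799, -0.0]
force: [-0.5, 0.3, -2.7]
opening: 29.3
```

Emit:
drive_tool --plan '[2,0,0,-0.1,0,2,0,0,0,0,2,0,0,0,0]'

```text
clock: 8.38
ee_pos: [470.1, -98.8, 123.7]
tool_rot: [0.0, 0.601, 0.799, -0.0]
force: [-3.2, 0.2, 5.6]
opening: 29.2
```

Emit:
drive_tool --plan '[2,0,0,-0.1,0,2,0,0,0,0,2,0,0,0,0]'

```text
clock: 8.63
ee_pos: [470.2, -98.9, 123.6]
tool_rot: [0.0, 0.601, 0.799, -0.001]
force: [-6.2, 1.1, 13.5]
opening: 29.7
```

Emit:
drive_tool --plan '[2,0,0,0.2,0,2,0,0,0,0,3.5,0,0,0,0,4.5,0,0,0,0,6,0,0,0,0,7,0,0,0,0,8,0,0,0,0,8.5,0,0,0,0]'

```text
clock: 9.3
ee_pos: [470.0, -98.8, 123.7]
tool_rot: [0.0, 0.601, 0.799, -0.0]
force: [0.1, 0.2, -0.1]
opening: 85.2
```

Emit:
drive_tool --plan '[8.5,0,0,0,0,8.5,0,0,0,0,8.5,0,0,0,0,8.5,0,0,0,0,8.5,0,0,0,0,8.5,0,0,0,0]'

```text
clock: 9.8
ee_pos: [469.9, -98.8, 123.6]
tool_rot: [0.0, 0.601, 0.799, -0.0]
force: [0.3, -0.4, 0.3]
opening: 85.2
```

```bash
python3 - <<'E'
from look import *
st();shot("scene","s6",(180,110,330,250));st()
E
```

```text
t 9.8 [469.9 -98.8 123.6] yaw 106.12 F [ 0.35 -0.44  0.33] M [-0.027  0.016  0.002] op 85.2 j [ 0.81  0.1  -0.69  1.98  0.07  1.08  0.38]
t 9.85 [469.9 -98.8 123.6] yaw 106.13 F [ 1.06 -0.45 -0.63] M [ 0.003 -0.033  0.002] op 84.8 j [ 0.81  0.1  -0.69  1.98  0.07  1.08  0.38]
```

View pics/s6.png

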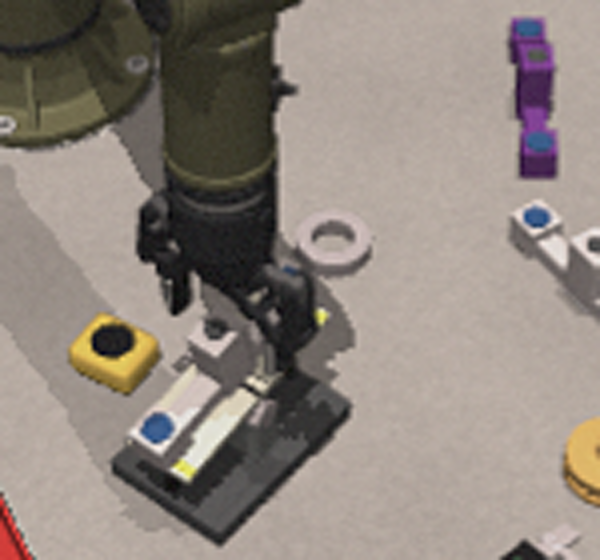

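```bash
cat > caps.py <<'E'
from h import *
def caps(s,zlo=60,zhi=150):
    P=cloud(s);Z=P[...,2]
    hsv=cv2.cvtColor(s["frame"],cv2.COLOR_RGB2HSV).astype(int)
    m=(hsv[...,0]>98)&(hsv[...,0]<122)&(hsv[...,1]>110)&(hsv[...,2]>50)&(Z>zlo)&(Z<zhi)&(P[...,0]<700)&(P[...,0]>300)&(abs(P[...,1]+150)<400)
    k,lab,st,c=cv2.connectedComponentsWithStats(m.astype(np.uint8))
    for i in range(1,k):
        if st[i,4]>6: print("cap",st[i,4],c[i].round(1),np.nanmedian(P[lab==i],0).round(1))
    return P
E
python3 - <<'E'
from caps import *
P=caps(load("s6"))
# hub top dark hole near pixel
for (u,v) in [(234,193),(233,196),(230,190),(238,197)]: print(u,v,P[v,u].round(1))
E
```

```text
cap 35 [218.9 216.7] [ 492.6 -174.4  101.8]
234 193 [ 477.8 -110.9  149. ]
233 196 [ 483.7 -118.4  146.6]
230 190 [ 462.  -114.   149.4]
238 197 [ 488.1 -104.5  136.9]
```

Result: the near cap dropped about 15 mm, so the beam tipped 0.2 rad to its stop. The hub base is at about (471,-99), so it was centred. This rotor is the lopsided one. I regrip it and take it to the tray.

Emit:
drive_tool --plan '[8.5,0.2,-0.8,0,0,8.5,0,0,0,0,8.5,0,0,0,0,8.5,0,0,0,0]'

```text
clock: 10.18
ee_pos: [471.9, -106.9, 123.6]
tool_rot: [-0.0, 0.601, 0.799, -0.0]
force: [0.2, -0.1, 0.1]
opening: 84.8
```

Emit:
drive_tool --plan '[5,0,0,0,0,3.5,0,0,0,0,2,0,0,0,0,2,0,0,0,0,2,0,0,0,0,2,0,0,0,0,2,0,0,0,0]'

```text
clock: 10.77
ee_pos: [472.1, -106.7, 123.8]
tool_rot: [0.0, 0.601, 0.799, -0.0]
force: [0.2, 1.0, 0.8]
opening: 29.2
```

Emit:
drive_tool --plan '[2,0,0,0.5,0,2,0,0,1,0,2,0,0,2,0,2,0,0,3,0,2,0,0,3,0,2,0,0,0,0,2,0,0,0,0]'

```text
clock: 11.35
ee_pos: [472.8, -106.9, 220.4]
tool_rot: [0.002, 0.601, 0.799, 0.0]
force: [-0.4, -0.4, -4.3]
opening: 29.9
```

```bash
python3 - <<'E'
from look import *
st();shot("scene","s7",(180,110,330,250));st()
E
```

```text
t 11.35 [ 472.8 -106.9  220.4] yaw 106.12 F [-0.42 -0.36 -4.3 ] M [ 0.056  0.055 -0.079] op 29.9 j [ 0.84  0.   -0.67  1.86  0.    1.28  0.45]
t 11.4 [ 471.6 -106.8  218.7] yaw 106.12 F [-0.69 -0.68 -3.99] M [0.094 0.074 0.023] op 29.3 j [ 0.84  0.01 -0.67  1.86  0.    1.27  0.45]
```

View pics/s7.png

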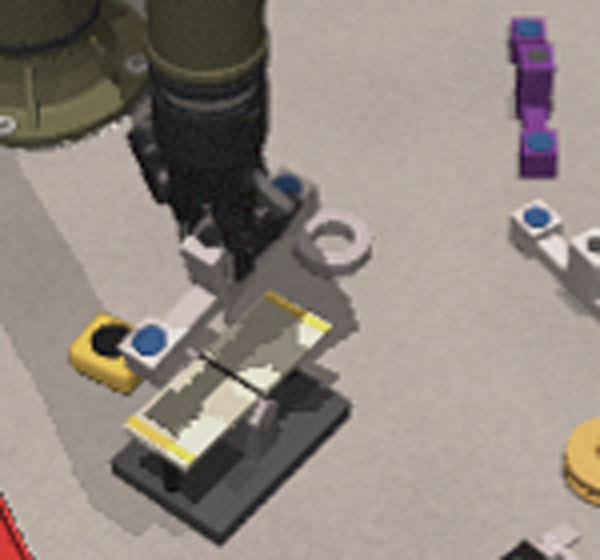

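Emit:
drive_tool --plan '[2,0.3,-2,0,5,2,0.3,-2.6,0,6.5,2,0.3,-2.6,0,6.5,2,0.3,-2.6,0,6.5,2,0.3,-2.6,0,6.5,2,0.3,-2.6,0,6.5,2,0.3,-2.6,0,6.5,2,0.3,-2.6,0,6.5]'

```text
clock: 12.07
ee_pos: [494.5, -309.3, 216.0]
tool_rot: [-0.002, 0.2, 0.98, 0.001]
force: [0.6, 0.1, -3.4]
opening: 29.2
```

Emit:
drive_tool --plan '[2,0.3,-2.6,0,6.5,2,0,-2.6,-1,6.5,2,0,0,-3,1,2,0,0,-3,0,2,0,0,0,0,2,0,0,0,0]'

```text
clock: 12.57
ee_pos: [496.6, -359.2, 145.2]
tool_rot: [-0.003, 0.082, 0.997, 0.002]
force: [0.5, -0.6, -2.5]
opening: 29.1
```

```bash
python3 - <<'E'
from look import *
st();shot("scene","s8",(110,160,260,310));st()
E
```

```text
t 12.57 [ 496.6 -359.2  145.2] yaw 170.64 F [ 0.53 -0.57 -2.51] M [-0.056 -0.006  0.011] op 29.1 j [ 1.05  0.37 -0.57  1.64  0.21  1.2   1.84]
t 12.62 [ 498.5 -359.9  147.8] yaw 170.67 F [ 0.55  0.78 -2.48] M [ 0.031 -0.006  0.001] op 29.0 j [ 1.05  0.37 -0.57  1.64  0.21  1.2   1.84]
```

View pics/s8.png

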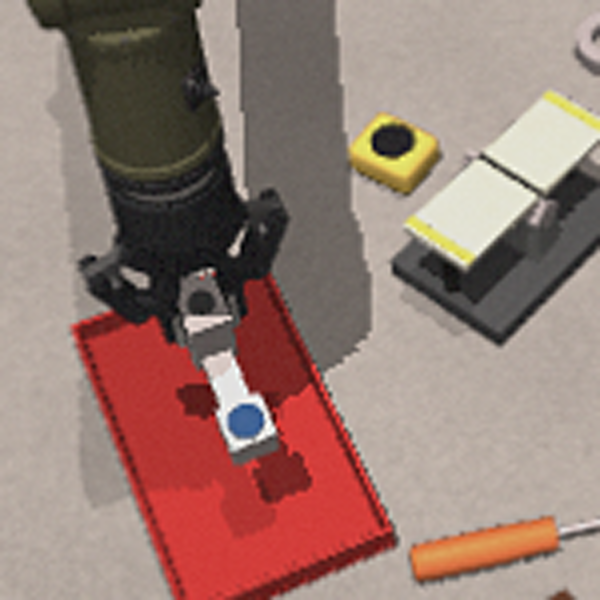

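Emit:
drive_tool --plan '[2,0,-0.2,-2.5,0,2,0,0,-2.5,0,2,0,0,-2,0,2,0,0,-1,0,2,0,0,-0.5,0,2,0,0,0,0,2,0,0,0,0]'

```text
clock: 13.2
ee_pos: [500.1, -363.3, 65.4]
tool_rot: [0.001, 0.082, 0.997, -0.001]
force: [-0.1, -0.5, -3.3]
opening: 29.2
```

Emit:
drive_tool --plan '[2,0,0,-0.3,0,2,0,0,-0.3,0,2,0,0,0,0,2,0,0,0,0]'

```text
clock: 13.53
ee_pos: [499.9, -363.5, 59.0]
tool_rot: [0.001, 0.082, 0.997, -0.001]
force: [-0.7, 0.1, 1.3]
opening: 29.4
```

Emit:
drive_tool --plan '[2,0,0,-0.2,0,2,0,0,-0.2,0,2,0,0,0,0]'

```text
clock: 13.78
ee_pos: [497.8, -363.4, 55.4]
tool_rot: [-0.001, 0.082, 0.997, -0.001]
force: [-8.6, 1.9, 11.9]
opening: 29.3
```

Emit:
drive_tool --plan '[2,0,0,-0.3,0,2,0,0,-0.2,0,2,0,0,0,0]'

```text
clock: 14.03
ee_pos: [497.2, -363.8, 50.3]
tool_rot: [-0.002, 0.082, 0.997, -0.001]
force: [-9.2, 1.9, 11.9]
opening: 29.3
```

Rotating in the grip at a steady ~12 N. Continuing down.

Emit:
drive_tool --plan '[2,0,0,-0.3,0,2,0,0,-0.3,0,2,0,0,0,0]'

```text
clock: 14.28
ee_pos: [497.2, -364.0, 43.7]
tool_rot: [-0.001, 0.082, 0.997, -0.001]
force: [-6.9, 1.1, 7.6]
opening: 29.0
```

Emit:
drive_tool --plan '[3,0,0,0,0,4,0,0,0,0,5,0,0,0,0,6,0,0,0,0,7,0,0,0,0,8,0,0,0,0,8.5,0,0,0,0,8.5,0,0,0,0]'

```text
clock: 14.95
ee_pos: [499.0, -362.7, 42.6]
tool_rot: [0.0, 0.082, 0.997, -0.0]
force: [0.7, -0.4, 0.6]
opening: 84.9
```

Emit:
drive_tool --plan '[8.5,0,0,2,0,8.5,0,0,4,0,8.5,0,0,4,0,8.5,0,0,4,0]'

```text
clock: 15.28
ee_pos: [498.6, -362.3, 183.8]
tool_rot: [-0.0, 0.082, 0.997, 0.0]
force: [0.6, -1.2, -0.2]
opening: 85.2
```

```bash
python3 - <<'E'
from look import *
st();shot("scene","s9",(110,160,260,310));st()
E
```

```text
t 15.28 [ 498.6 -362.3  183.8] yaw 170.65 F [ 0.59 -1.22 -0.18] M [-0.019 -0.022 -0.045] op 85.2 j [ 1.06  0.34 -0.58  1.6   0.19  1.26  1.85]
t 15.33 [ 502.8 -364.7  193.6] yaw 170.64 F [ 2.64 -1.29  5.39] M [-0.166 -0.274  0.014] op 84.8 j [ 1.06  0.33 -0.58  1.59  0.19  1.27  1.85]
```

View pics/s9.png

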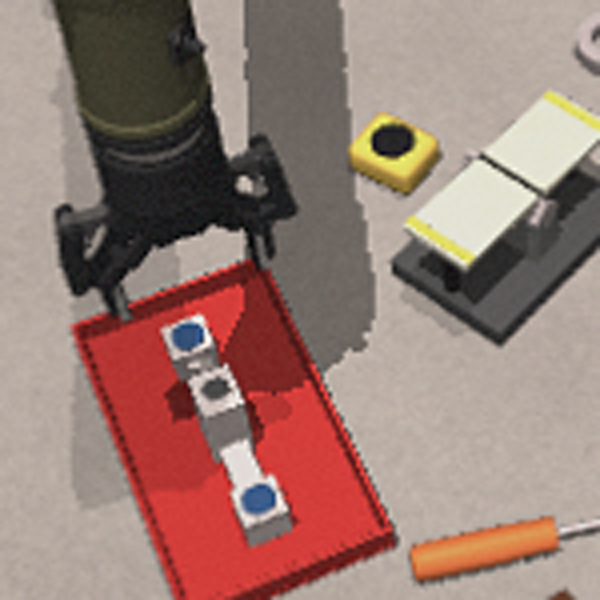

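Lopsided rotor lies flat in the tray (caps at crop (188,338) and (258,498)). Now the other rotor.

Emit:
drive_tool --plan '[8.5,0,3,1,0,8.5,0.1,4,0.5,0,8.5,0.1,4,0,0,8.5,0.1,4,0,0,8.5,0.1,4,0,0,8.5,0.1,4,0,0,8.5,0.1,4,0,0,8.5,0.1,4,0,0]'

```text
clock: 16.0
ee_pos: [505.6, -50.9, 197.7]
tool_rot: [0.0, 0.082, 0.997, -0.0]
force: [0.5, -0.2, 1.4]
opening: 84.9
```

Emit:
drive_tool --plan '[8.5,0.1,4,0,1,8.5,0.1,4,0,1,8.5,0.1,4,0,1,8.5,0.1,4,0,1,8.5,0.1,4,0,1,8.5,0.1,4,0,1,8.5,0.1,3.5,0,0.5,8.5,0,0,0,0]'

```text
clock: 16.67
ee_pos: [510.5, 231.8, 198.2]
tool_rot: [0.0, 0.019, 1.0, 0.003]
force: [-1.1, 0.1, 0.1]
opening: 84.7
```

```bash
python3 - <<'E'
from look import *
st();shot("scene","sa",(270,60,430,210));st()
from caps import *
s=load("sa");P=cloud(s);hsv=cv2.cvtColor(s["frame"],cv2.COLOR_RGB2HSV).astype(int)
m=(hsv[...,0]>98)&(hsv[...,0]<122)&(hsv[...,1]>110)&(abs(P[...,2]-32)<6)&(P[...,1]<300)&(P[...,0]>400)
k,lab,st_,c=cv2.connectedComponentsWithStats(m.astype(np.uint8))
for i in range(1,k): print(st_[i,4],c[i],np.nanmedian(P[lab==i],0))
E
```

```text
t 16.67 [510.5 231.8 198.2] yaw 177.81 F [-1.08  0.08  0.11] M [0.017 0.078 0.019] op 84.7 j [ 0.37  0.28 -0.98  1.71  0.24  1.27  0.88]
t 16.72 [511.2 227.7 197.8] yaw 177.63 F [-0.07 -1.34 -0.14] M [-0.032  0.011 -0.032] op 84.7 j [ 0.38  0.28 -0.98  1.71  0.24  1.27  0.88]
21 [313.66666667 164.14285714] [442.02626812 227.61538526  32.77892165]
22 [342.40909091 192.72727273] [591.06589502 220.67467305  32.61459933]
35 [156.91428571 243.34285714] [ 423.95764973 -348.5705605    34.15581885]
45 [174.4        284.17777778] [ 571.51472639 -374.05473441   34.47653757]
```

View pics/sa.png

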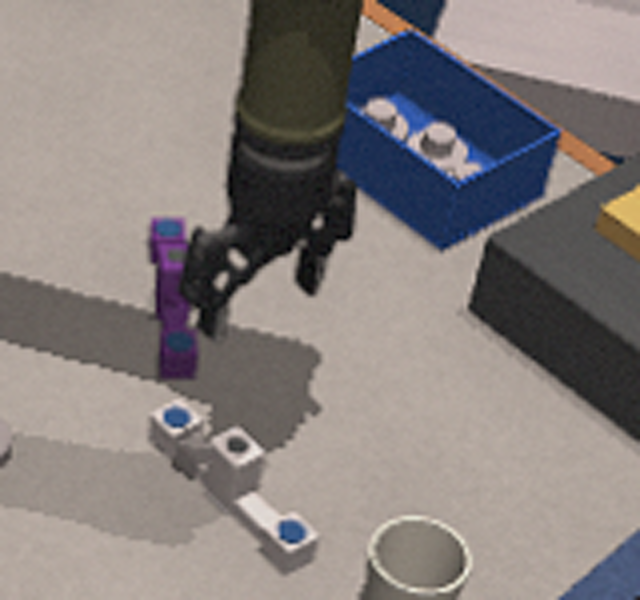

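Emit:
drive_tool --plan '[8.5,0.4,0,-3,0,8.5,0,0,-4,0,8.5,0,0,-3,0,8.5,0,0,-3,0,8.5,0,0,0,0,8.5,0,0,0,0]'

```text
clock: 17.22
ee_pos: [516.2, 220.6, 66.6]
tool_rot: [-0.001, 0.026, 1.0, -0.001]
force: [0.1, -0.1, 0.9]
opening: 85.4
```

Emit:
drive_tool --plan '[8.5,-0.1,0.5,-1,0,8.5,0,0,-1,0,8.5,0,0,-0.9,0,8.5,0,0,0,0,8.5,0,0,0,0]'

```text
clock: 17.63
ee_pos: [515.8, 227.1, 38.4]
tool_rot: [-0.0, 0.025, 1.0, -0.0]
force: [0.7, 0.5, 0.2]
opening: 85.4
```

Emit:
drive_tool --plan '[5,0,0,0,0,3.5,0,0,0,0,2,0,0,0,0,2,0,0,0,0,2,0,0,0,0,2,0,0,0,0,2,0,0,0,0]'

```text
clock: 18.22
ee_pos: [516.1, 227.1, 39.0]
tool_rot: [0.0, 0.025, 1.0, -0.0]
force: [-1.0, -1.0, 3.4]
opening: 29.2
```

Emit:
drive_tool --plan '[2,0,0,1,0,2,0,0,3,0,2,0,0,4,0,2,0,0,4,0,2,0,0,4,0,2,0,0,0,0,2,0,0,0,0,2,0,0,0,0]'

```text
clock: 18.88
ee_pos: [515.4, 226.8, 198.1]
tool_rot: [-0.0, 0.025, 1.0, -0.001]
force: [-0.2, -0.6, -3.0]
opening: 29.2
```

```bash
python3 - <<'E'
from look import *
st();shot("scene","sb",(270,60,430,210));st()
E
```

```text
t 18.88 [515.4 226.8 198.1] yaw 177.12 F [-0.23 -0.62 -2.98] M [-0.02   0.02  -0.028] op 29.2 j [ 0.37  0.29 -0.97  1.7   0.25  1.28  0.86]
t 18.93 [515.  226.5 197.2] yaw 177.12 F [-0.63  0.57 -2.98] M [-0.027 -0.022 -0.021] op 28.9 j [ 0.37  0.29 -0.97  1.7   0.25  1.28  0.86]
```

View pics/sb.png

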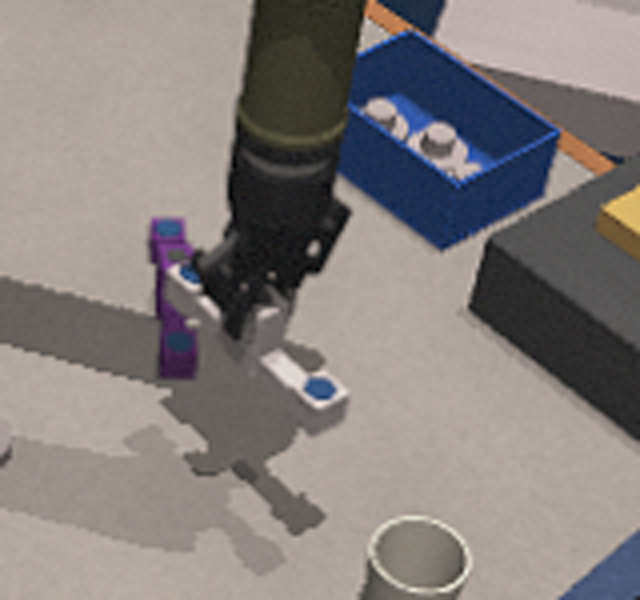

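Emit:
drive_tool --plan '[2,-0.4,-2,0.5,-5,2,-0.4,-3.2,0,-7,2,-0.4,-3.2,0,-7,2,-0.4,-3.2,0,-7,2,-0.4,-3.2,0,-7,2,-0.4,-3.2,0,-7,2,-0.4,-3.2,0,-7,2,-0.4,-3.2,0,-7]'

```text
clock: 19.6
ee_pos: [482.1, -18.3, 201.8]
tool_rot: [-0.002, 0.479, 0.878, -0.001]
force: [1.5, -1.0, -1.5]
opening: 29.2
```

Emit:
drive_tool --plan '[2,-0.4,-3.2,0,-7,2,-0.4,-3,0,-6,2,-0.4,-2,0,-4,2,0,0,0,0,2,0,0,0,0,2,0,0,0,0]'

```text
clock: 20.1
ee_pos: [471.3, -97.6, 202.4]
tool_rot: [-0.001, 0.6, 0.8, -0.0]
force: [0.7, 0.3, -1.8]
opening: 29.3
```

Emit:
drive_tool --plan '[2,0,0,0,0]'

```text
clock: 20.18
ee_pos: [471.8, -97.1, 202.9]
tool_rot: [-0.001, 0.6, 0.8, -0.0]
force: [-0.2, 0.7, -2.6]
opening: 29.0
```

```bash
python3 - <<'E'
from look import *
st()
E
```

```text
t 20.18 [471.8 -97.1 202.9] yaw 106.3 F [-0.19  0.71 -2.64] M [-0.002  0.003 -0.013] op 29.0 j [ 0.81  0.01 -0.66  1.89  0.01  1.24  0.43]
```

Emit:
drive_tool --plan '[2,-0.1,-0.1,-2,0,2,0,0,-2,0,2,0,0,-1.5,0,2,0,0,-1.2,0,2,0,0,-0.6,0,2,0,0,0,0,2,0,0,0,0,2,0,0,0,0]'

```text
clock: 20.85
ee_pos: [471.7, -99.7, 131.5]
tool_rot: [0.001, 0.601, 0.799, 0.0]
force: [0.4, 0.1, -1.3]
opening: 29.5
```

```bash
python3 - <<'E'
from look import *
from caps import caps
st();s=shot("scene","sc",(180,110,330,250));st();caps(s)
u=np.radians(106.1);d=np.array([np.cos(u),np.sin(u)])
for sg in(1,-1): print(np.r_[np.array([470.,-98.5])+sg*75*d,119])
E
```

```text
t 20.85 [471.7 -99.7 131.5] yaw 106.15 F [ 0.43  0.07 -1.26] M [ 0.013 -0.004  0.06 ] op 29.5 j [ 0.8   0.09 -0.67  1.97  0.06  1.1   0.39]
t 20.9 [471.7 -99.8 131.6] yaw 106.14 F [-0.36  0.07 -3.1 ] M [0.002 0.075 0.032] op 29.4 j [ 0.8   0.09 -0.67  1.97  0.06  1.1   0.39]
cap 34 [219.9 211.2] [ 493.  -170.7  124.4]
[449.201401   -26.44156344 119.        ]
[ 490.798599   -170.55843656  119.        ]
```

View pics/sc.png

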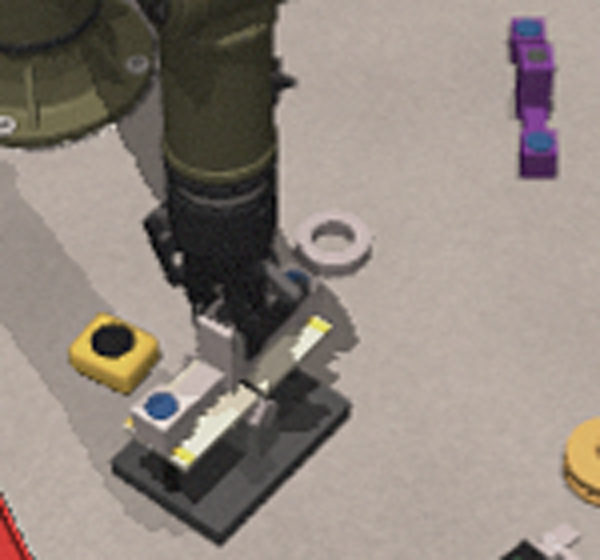

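Aligned, about 7 mm above the beam. Lowering gently.

Emit:
drive_tool --plan '[2,-0.1,0.1,-0.3,0,2,0,0,-0.2,0,2,0,0,0,0,2,0,0,0,0]'

```text
clock: 21.23
ee_pos: [469.8, -98.8, 125.6]
tool_rot: [0.0, 0.601, 0.799, -0.0]
force: [0.2, -0.3, -1.4]
opening: 29.0
```

Emit:
drive_tool --plan '[2,0,0,-0.1,0,2,0,0,0,0,2,0,0,0,0]'

```text
clock: 21.48
ee_pos: [470.1, -98.9, 124.9]
tool_rot: [0.0, 0.601, 0.799, -0.0]
force: [-1.2, 0.1, 1.0]
opening: 29.5
```

Contact (+1 N). Release slowly.

Emit:
drive_tool --plan '[2.5,0,0,0,0,3,0,0,0,0,3.5,0,0,0,0,4.5,0,0,0,0,6,0,0,0,0,7,0,0,0,0,8.5,0,0,0,0,8.5,0,0,0,0]'

```text
clock: 22.15
ee_pos: [470.0, -98.7, 124.6]
tool_rot: [0.0, 0.601, 0.799, -0.0]
force: [-0.2, 0.1, 0.6]
opening: 84.9
```

Emit:
drive_tool --plan '[8.5,0,0,0,0,8.5,0,0,0,0,8.5,0,0,0,0,8.5,0,0,0,0,8.5,0,0,0,0,8.5,0,0,0,0]'

```text
clock: 22.65
ee_pos: [469.9, -98.8, 124.6]
tool_rot: [0.0, 0.601, 0.799, -0.0]
force: [-0.0, 0.5, 0.1]
opening: 84.7
```

```bash
python3 - <<'E'
from look import *
from caps import caps
st();s=shot("scene","sd",(180,110,330,250));st();caps(s)
E
```

```text
t 22.65 [469.9 -98.8 124.6] yaw 106.12 F [-0.    0.48  0.05] M [-0.012 -0.014 -0.037] op 84.7 j [ 0.79  0.1  -0.67  1.98  0.07  1.08  0.38]
t 22.7 [469.9 -98.8 124.6] yaw 106.13 F [ 0.5  -0.63  1.16] M [-0.002 -0.002  0.021] op 84.7 j [ 0.79  0.1  -0.67  1.98  0.07  1.08  0.38]
cap 32 [219.9 212.1] [ 490.9 -169.   118.6]
```

View pics/sd.png

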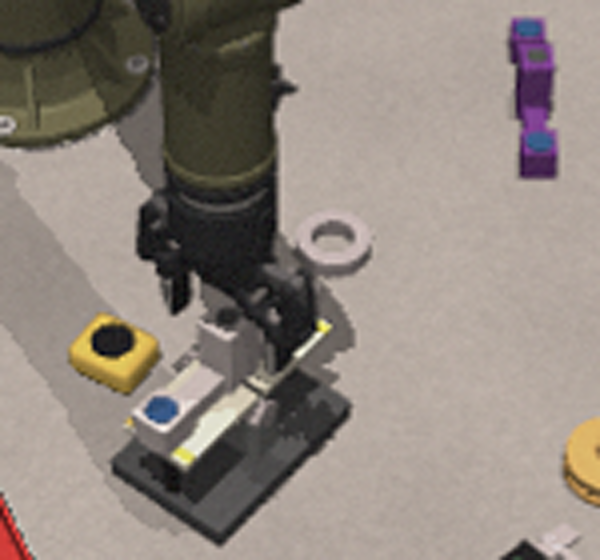

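Level after letting go: the cap is at 118.6 mm in the scene view, which reads about 2 mm high. I retreat straight up and away for a clear look.

Emit:
drive_tool --plan '[8.5,0,0,1,0,8.5,0,0,2,0,8.5,0,0,3,0,8.5,0,0,4,0,8.5,0,0,4,0,8.5,0.5,4,0,0,8.5,0.5,4,0,0,8.5,0.5,4,0,0]'

```text
clock: 23.37
ee_pos: [485.5, 22.3, 266.6]
tool_rot: [0.002, 0.602, 0.799, 0.0]
force: [1.7, 0.0, 0.3]
opening: 85.1
```

Emit:
drive_tool --plan '[8.5,0,4,0,0,8.5,0,4,0,0,8.5,0,4,0,0,8.5,0,4,0,0,8.5,0,0,0,0,8.5,0,0,0,0,8.5,0,0,0,0]'

```text
clock: 23.95
ee_pos: [485.0, 180.8, 265.0]
tool_rot: [0.0, 0.601, 0.799, -0.0]
force: [0.4, -0.4, 0.2]
opening: 84.6
```

```bash
python3 - <<'E'
from look import *
from caps import caps
st();s=shot("scene","se",(110,110,310,300),3);print("scene");caps(s,20,150)
s=shot("top","te",(240,140,420,240),4);print("top");caps(s,20,150);st()
E
```

```text
t 23.95 [485.  180.8 265. ] yaw 106.14 F [ 0.36 -0.42  0.19] M [-0.026  0.012 -0.038] op 84.6 j [ 0.51  0.09 -0.96  1.71  0.08  1.37 -0.18]
scene
cap 24 [252.6 181.3] [448.2 -26.  118.2]
cap 32 [219.9 212.1] [ 490.9 -169.1  118.7]
cap 36 [156.9 243.4] [ 423.6 -349.    36.7]
cap 44 [174.4 284.1] [ 571.1 -374.2   35.9]
top
cap 32 [379.5 166.5] [ 571.6 -374.4   33.8]
cap 39 [318.1 182.1] [ 490.3 -169.4  115.4]
cap 38 [267.2 194.3] [448.7 -24.7 115.8]
cap 35 [373.1 212.9] [ 423.3 -350.1   33.5]
t 24.05 [485.4 179.4 264.7] yaw 105.96 F [-0.66  0.21  0.44] M [-0.013 -0.022 -0.028] op 84.9 j [ 0.51  0.09 -0.96  1.72  0.08  1.37 -0.18]
```

View pics/se.png

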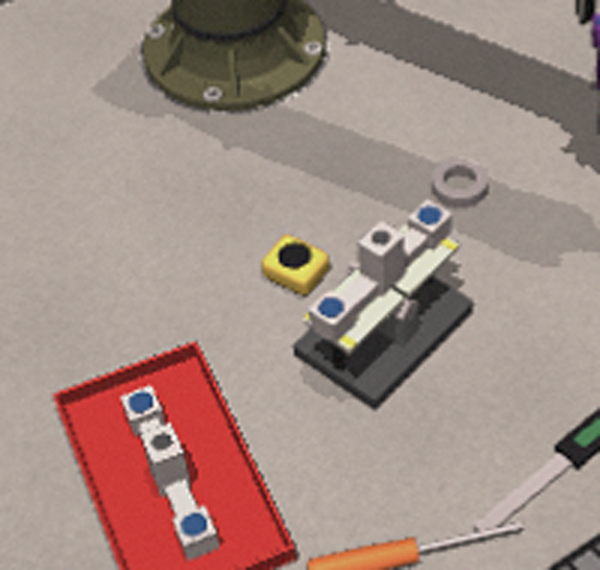

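View pics/te.png

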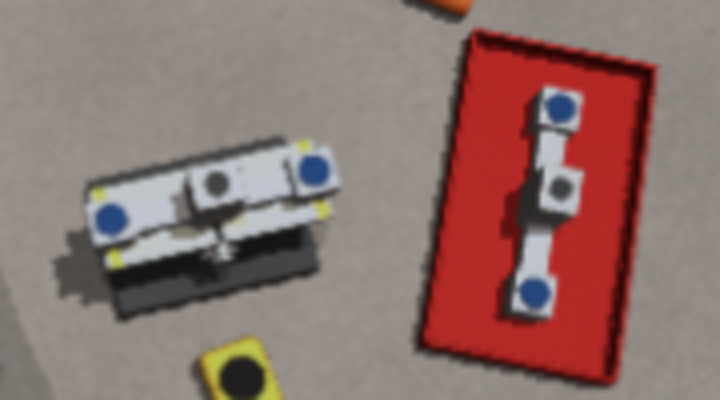

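Both views agree. On the beam, the caps at top crop (112,218) and (313,170) have their midpoint within 2 mm of the pad and heights equal to 0.5 mm. In the tray, the caps are level and centred.

```bash
python3 -c "
from bench import workorder
print(workorder.sign_off())"
```

```text
the job is handed in; nothing more can be done
None
```

The lopsided rotor is lying flat in the reject tray and the balanced one rests alone on the beam, level. I handed the job in at about 24 s on the robot's clock; the sign-off reported no verdict.

- **Test:** I set the left rotor (at about (527, 351) mm) centred on the beam and let go. The beam tipped about 0.2 rad, to its stop, with the hub still centred. Both rotors were out of the tray at that point. I then moved that rotor to the red tray and set the other on the beam.
- **Beam:** After release, the two cap heights of the rotor on the beam agreed within 0.5 mm over 150 mm in both cameras. The hub was about 2 mm from the black line's middle.
- **Tray:** The rejected rotor's hub was within about 2 mm of the tray's centre. Its cap heights agreed within 1 mm, so it lies flat.
- **Gripper:** It was open and clear, about 280 mm from the beam.
- **Disagreements:** The scene camera read about 2–3 mm higher than the top camera. The two cameras' estimates of the rotor positions differed by up to about 4 mm, so I used averages. The scene view's beam yaw was off by 6°, so I used the top view's there.
- **Forces:** The wrist read at most about 14 N.

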